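# Hang the jar caddy on the scale's pin and tug-test its latch

## Robot

A 6-joint arm with a two-finger parallel gripper is mounted at the origin on the work surface. World frame = base frame: x ahead of the robot, y to its left, z up, the work surface at z = 0. Lengths are in m, angles in rad, forces in N, time in s.
With the tool pointing down it reaches from about 0.275 to 0.75 m from the base axis. Payload 10.2 kg.
Tool frame: the origin (TCP) lies midway between the tips of the shut fingers; the grasp point (between the pads) lies 19 mm behind it; z points along the fingers, x is the direction in which the jaws open and shut, and the axes are right-handed (so a half turn about z gives the same grasp; the last joint's range is limited). The gripper opens to 85 mm and grips with 20 to 120 N. Pads are 22 mm wide; open, the fingers measure 114 mm over their backs; the gripper's body (76 mm by 85 mm) begins 54 mm behind the grasp point. The pads swing forward as they close: fully open they stand 13 mm farther back than shut.
Start: joints at [1.032, 0.313, 1.498, -0, 1.331, -0.223], TCP at [0.163, 0.499, 0.231] pointing down, gripper open.
Joint ranges: [-2.94, 2.94], [-0.97, 2.17], [0.19, 2.56], [-1.23, 4.37], [0.02, 3.11], [-2.88, 2.88]. Speed limits (rad/s): [2.39, 2.39, 3.01, 3.14, 3.14, 3.14].

## Interface

Orientations are given as a unit quaternion [x, y, z, w].
In Python, from workcell import robot gives the robot as it stands.
- The arm moves only by the shell command python3 -m handwheel 'ROWS' [FORCE]. ROWS is JSON, one flat list of numbers, 7 for each row, row after row: the turn, a rotation vector about the tool's x, y, z in rad, then the shift along the tool's x, y, z in m, then the closure, from -1 (fully open) to 1 (shut), so that 0 is half open. A call has 1 to 12 rows; each row is the pose to reach, as a shift and turn from the pose commanded when the call began, along the tool's axes at that moment; what a row does not reach only later rows make up. A row lasts 1/8 s, in which the tool goes at most 62.5 mm and 10.7 degrees, less where a joint would pass 70% of its speed; a pose out of reach is approached as far as the arm can. A call with a gripper value outside its range is refused whole. The fingers move at their own pace and stop on an object; FORCE is the grip in N (left out, the last holds). Time passes only in rows, so rows that repeat a pose let the fingers close. It gives the time, the measured TCP pose, the force and the opening at its end, in the units of the state.
- robot.state(): the state, without advancing time (a new reading comes with each control period).
- robot.grab_frame(name): name is "side" or "top"; returns the picture (400x640x3 uint8, red, green, blue); there is no depth.
- robot.calibration(name): a dict with "mtx" (3x3 intrinsics, pixels), "pose" (4x4, takes a point from camera to world coordinates). Camera axes: x right, y down, z forward; pixel columns grow to the right and rows downward; lengths in m; the calibration is good to about 2 mm. A picture is of the moment at which its call begins. calibration takes no time and is no camera call.
- robot.finish_job(): hands the job in, once; it reports no verdict.
Trained networks look in the newest picture that a camera, given by its name, has taken for a name from the list of things; names that differ only in an ending like _2 or _b are one class to them, and where a whole thing is asked for, a point or a joint stands for the part that bears it (a point fixed in the world has none). Each returns a list of dicts, best first, with "score" (0 to 1); they miss things now and then, are a little off and sometimes report something else, mostly with a low value. They report only what shows in the picture. A call takes as long as a camera call. They do not tell look-alikes from the thing itself.
- robot.masks_of(query, camera): "pixels" (400x640 bool, what is visible of it) and "rect" ([left, top, right, bottom] in pixels, round what is visible of it).
The state is a dict: "clock": time; "joint_pos": joint angles; "dq": joint speeds; "effort": joint torques, N m; "eef_pos": TCP position; "tcp_rot": TCP orientation; "contact_force": force on the tool from outside, world axes, zero at the start; "wrist_torque": the same for the moment, N m; "finger_gap": opening from 0.0 (shut) to 1.0 (fully open).
Only numpy, scipy, OpenCV 4.12 (cv2) and the standard library are available. Lean on these libraries where they do the work, as an engineer would, in place of code of your own. Each camera call takes 0.05 s, during which the arm holds its last target.

## Task

Take the steel jar caddy by its black grip, bring the hook's open mouth over the sprung pin of the hanging scale and push it gently on, never hard (no more than about 18 N), until the sprung latch has flipped shut behind the pin. Then tug the caddy lightly upward, about 5 N for a moment, to prove that the shut latch holds, and let it hang still from the pin, latch shut, and let go. Keep the caddy upright and leave the other things on the counter where they are.

Things in the scene. Friction and masses are not known exactly. Their poses are not given: they have to be found in the camera images.
- caddy: Steel jar caddy, 130 x 70 mm, 222 mm tall, 0.4 to 0.65 kg, two jars clamped fast in it, standing upright. Origin: centre of its underside; z up, x along its length, y through the thin hook plate. Clamp plate over the jars: top at z = 71 mm. On it stands a dark C-shaped hook, 14 mm thick, in the x-z plane. It may be hung either way round.
- grip (a point): Middle of the caddy's black grip block, at x = y = 0, z = 202 mm of the caddy; block 46 (caddy x) x 22 (caddy y) x 40 mm high, the topmost part of the caddy, above the hook.
- mouth (a point): Middle of the hook's mouth, caddy z = 128 mm. Mouth opens down; pocket above it 24 mm wide (caddy x -12 to 12), roof (crown) at z = 169 mm; nose x -25 to -12, shank x 12 to 26. A pin along caddy y slides in endwise through the free gap z = 71 to 128 mm, then the caddy is pushed down. Fully seated pin: axis at z = 161 mm.
- latch (a joint): Sprung latch: 24 mm aluminium tongue across the mouth, hinged on the shank at caddy x = 14, z = 132 mm. Rad: 0 shut, 1.25 swung up into the pocket. A pin pushed in opens it (resistance rises to about 12 N, more than the caddy weighs); it flips shut under the pin when the pin axis is above about z = 158 mm. It cannot open outward: on a pull up the pin bears on it, axis at about z = 146 mm.
- scale: Fixed stand of a hanging scale: grey base 130 x 130 x 15 mm, white column 50 x 50 mm up to z = 240 mm, round dial on its +x side. Origin: centre of the base's underside; z up. The pin sticks out level along its -y axis.
- pin_mark (a point): Nominal middle of the scale's pin, 220 mm above the counter, 90 mm from the column's axis. The real pin (bare steel bar, 16 mm diameter, along scale y, free end 39 mm on towards scale -y, dark carriage block 46 mm back) is straight above or below: its carriage is clamped up to 15 mm higher or lower, differently each time and not measured: see or feel it.
- pin_arm (a joint): Deflection of the sprung pin from its own free height, in m (about 2 N per mm): about 0 unloaded, positive pressed down (hard stop at 0.02), negative pulled up (hard stop at -0.012).
- jar_a: Bystander: dark jar, 66 mm diameter, 85 mm tall, near the caddy. Origin: centre of its underside; leave it alone.
- jar_b: Bystander: jar, 60 mm diameter, 65 mm tall, near the caddy. Origin: centre of its underside; leave it alone.
- jar_c: Bystander: red jar, 60 mm diameter, 65 mm tall, near the scale. Origin: centre of its underside; leave it alone.
- jar_d: Bystander: small jar, 52 mm diameter, 60 mm tall. Origin: centre of its underside; leave it alone.
- bottle_a: Bystander: bottle, 66 mm diameter, 170 mm tall, near the scale. Origin: centre of its underside; leave it alone.
- punnet: Bystander: open cardboard punnet, 90 x 120 x 50 mm. Origin: centre of its underside; leave it alone.
- taster: Bystander: tasting spoon lying flat on the counter. Origin: centre of its underside; leave it alone.
Mind the look-alikes: they are no part of the job. What is shaped like the caddy but orange is not meant.

How it is judged:
On the way, in this order (a step that is already met when the one before it is completed fails the run):
1. the pin, in the hook's mouth, pushes the latch open by more than 0.6 rad (z of pin_mark in the frame of caddy between 0.115 and 0.2 m and x of pin_mark in the frame of caddy between -0.014 and 0.014 m and y of pin_mark in the frame of caddy between -0.036 and 0.036 m and value of joint latch above 0.6 rad).
2. with the latch shut again behind the pin, the caddy is tugged upward so that the pin bears on the shut latch and is lifted by more than 1.5 mm on its spring (z of pin_mark in the frame of caddy between 0.115 and 0.2 m and x of pin_mark in the frame of caddy between -0.014 and 0.014 m and y of pin_mark in the frame of caddy between -0.036 and 0.036 m and value of joint latch below 0.12 rad and value of joint pin_arm below -0.0015 m), for 0.1 s.
At the end, for the whole second after the job is handed in: Caddy hangs by its hook: pin mark 145 to 200 mm above its underside, within 14 mm of the pocket middle and 36 mm of the hook plate; latch below 0.12 rad; pin pressed down 1 to 6 mm; underside over 15 mm above the counter; tilt under 0.2 rad; under 0.03 m/s; let go (z of pin_mark in the frame of caddy between 0.145 and 0.2 m and x of pin_mark in the frame of caddy between -0.014 and 0.014 m and y of pin_mark in the frame of caddy between -0.036 and 0.036 m and value of joint latch below 0.12 rad and value of joint pin_arm between 0.001 and 0.006 m and angle between caddy's own z axis and vertical below 0.2 rad and height (world z) of caddy above 0.015 m and linear speed of caddy below 0.03 m/s); the robot touches nothing.
It fails at once if the pin is pushed down by more than 10 mm on its spring (20 N) or pulled up by more than 8 mm (16 N), or the caddy is rammed against the scale's column or base with more than 25 N (value of joint pin_arm above 0.01 m or value of joint pin_arm below -0.008 m or contact force between caddy and scale above 25 N).
It fails at once if the caddy is tipped by more than 0.5 rad (angle between caddy's own z axis and vertical above 0.5 rad).
It fails at once if a bystander is moved by more than 30 mm (distance of any of jar_a, jar_b, jar_c, jar_d, bottle_a, punnet, taster from where it was at the start of the episode above 0.03 m).
It also fails if it takes over 64 s, if anything falls off the work surface, if the arm or the gripper's body presses on something with over 40 N, if the wrist force passes 120 N, or if a joint passes its speed limit or range.

## Working session

There is one attempt and no reset: what is moved stays moved. The work goes in short steps, Python scripts to look and compute and a shell command to move; the robot and the scene stay as the last step left them, time stands still between calls to the robot, and variables do not carry over. Pictures are saved under pics/ and viewed, and the job is handed in when it is done.

```bash
ls; mkdir -p pics
python3 - <<'E'
from workcell import robot
import cv2,numpy as np
for n in("side","top"):
    f=robot.grab_frame(n); cv2.imwrite(f"pics/{n}0.png",f[:,:,::-1])
    c=robot.calibration(n); print(n,np.round(c["mtx"],1).tolist(),np.round(c["pose"],4).tolist())
    for q in("caddy","grip","scale","latch","pin_arm"):
        try:
            for d in robot.masks_of(q,n): print(q,round(d["score"],2),np.round(d["rect"]).tolist())
        except Exception as e: print(q,e)
print(robot.state())
E
```

```text
pics
side [[468.9, 0.0, 319.3], [0.0, 468.9, 196.9], [0.0, 0.0, 1.0]] [[0.8949, -0.263, 0.3606, 0.017], [-0.446, -0.4938, 0.7465, -0.9935], [-0.0182, -0.8288, -0.5592, 0.9044], [0.0, 0.0, 0.0, 1.0]]
caddy 0.96 [270.0, 241.0, 323.0, 338.0]
caddy 0.74 [390.0, 247.0, 458.0, 343.0]
caddy 0.55 [343.0, 218.0, 400.0, 298.0]
grip 0.73 [392.0, 252.0, 453.0, 342.0]
grip 0.64 [340.0, 220.0, 401.0, 304.0]
grip 0.59 [268.0, 240.0, 326.0, 331.0]
scale 0.64 [276.0, 124.0, 332.0, 198.0]
latch 0.5 [371.0, 246.0, 379.0, 248.0]
latch 0.44 [422.0, 278.0, 433.0, 290.0]
pin_arm 0.41 [300.0, 130.0, 324.0, 142.0]
top [[481.1, 0.0, 323.8], [0.0, 481.1, 199.9], [0.0, 0.0, 1.0]] [[0.025, -0.9987, 0.0433, 0.4545], [-0.9997, -0.0249, 0.0033, 0.0279], [-0.0022, -0.0434, -0.9991, 1.316], [0.0, 0.0, 0.0, 1.0]]
caddy 0.85 [390.0, 257.0, 448.0, 298.0]
caddy 0.75 [453.0, 158.0, 524.0, 202.0]
caddy 0.67 [403.0, 171.0, 449.0, 225.0]
grip 0.74 [405.0, 169.0, 446.0, 220.0]
grip 0.64 [390.0, 256.0, 448.0, 296.0]
grip 0.55 [454.0, 158.0, 525.0, 202.0]
grip 0.2 [195.0, 149.0, 250.0, 198.0]
scale 0.56 [193.0, 147.0, 250.0, 197.0]
pin_arm 0.81 [221.0, 154.0, 262.0, 170.0]
{'clock': 0.6, 'joint_pos': array([ 1.03159840e+00,  3.12895925e-01,  1.49772519e+00,  4.13113266e-06,
        1.33102457e+00, -2.23408877e-01]), 'dq': array([-0.00056498,  0.00035473, -0.00043704, -0.00035684, -0.00079098,
       -0.00027993]), 'effort': array([-9.43700907e-04, -4.12026572e+01, -2.59830987e+01, -1.57015884e-04,
        4.44365833e-04,  1.63684814e-05]), 'eef_pos': array([0.16305737, 0.49902618, 0.23128677]), 'tcp_rot': array([ 8.09495996e-01,  5.87125398e-01, -2.51713846e-05,  8.58177631e-06]), 'contact_force': array([-0.47742207,  0.19645471,  0.2480619 ]), 'wrist_torque': array([-0.02395593,  0.02337658, -0.02971411]), 'finger_gap': 1.0003515608707048}
```

View pics/side0.png

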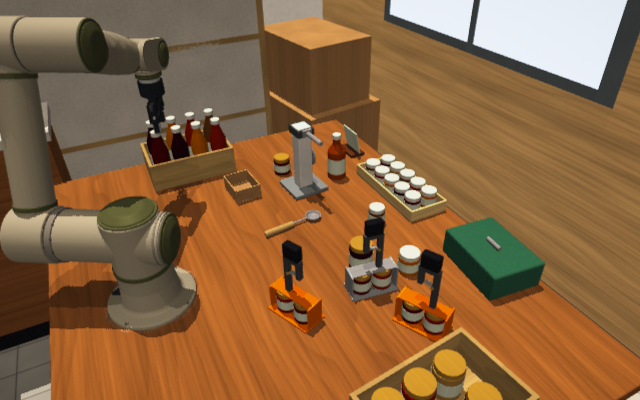

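View pics/top0.png

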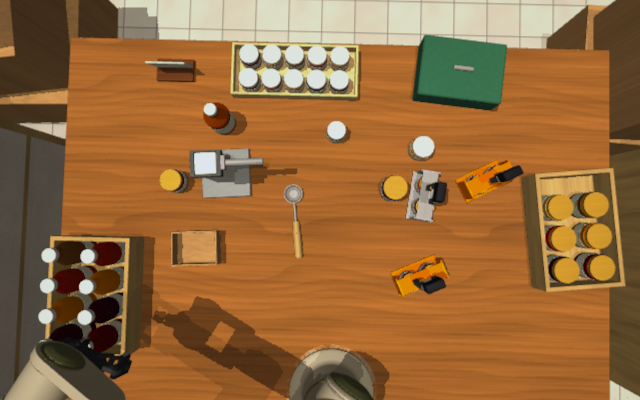

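Run:
```python
import cv2,numpy as np
a=cv2.imread("pics/side0.png");b=cv2.imread("pics/top0.png")
A=cv2.resize(a[200:360,250:480],None,fx=3.4,fy=3.4,interpolation=2)
cv2.imwrite("pics/side0c.png",A)
cv2.imwrite("pics/top0c.png",cv2.resize(b[140:310,370:540],None,fx=3.5,fy=3.5,interpolation=2))
cv2.imwrite("pics/side0s.png",cv2.resize(a[100:240,230:400],None,fx=4.2,fy=4.2,interpolation=2))
cv2.imwrite("pics/top0s.png",cv2.resize(b[120:220,160:320],None,fx=5,fy=5,interpolation=2))
```

```text
(no output)
```

View pics/side0c.png

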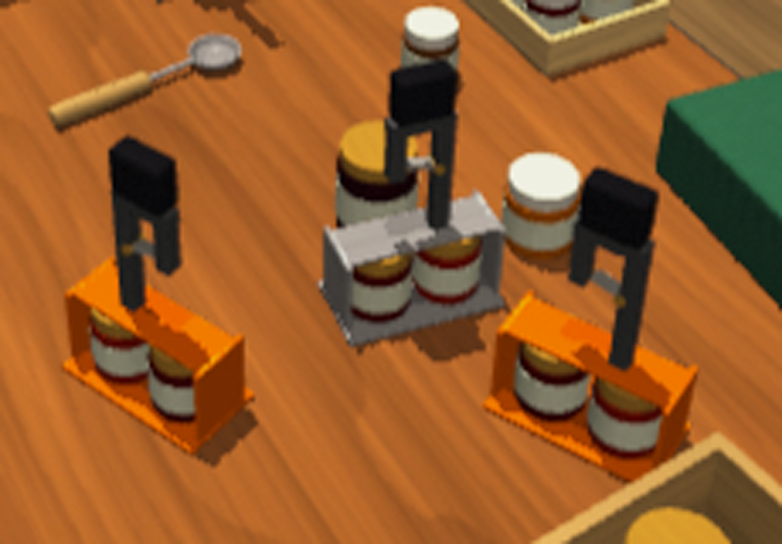

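View pics/top0c.png

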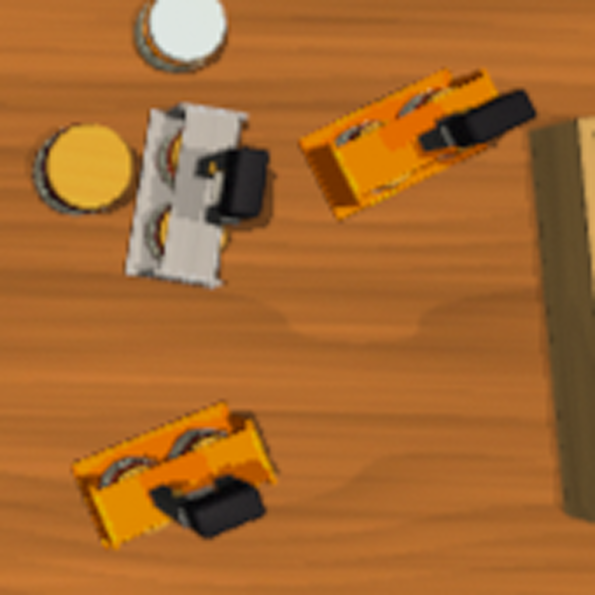

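View pics/side0s.png

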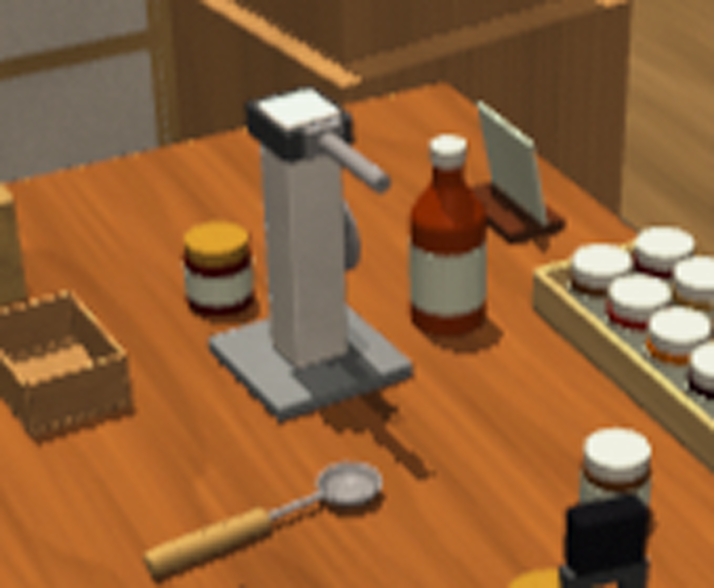

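View pics/top0s.png

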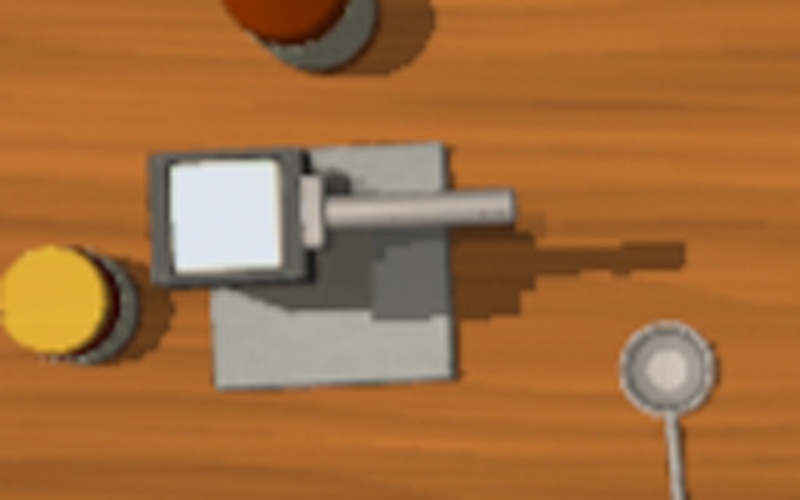

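Three caddy shapes in the side view: orange at (297,290), orange at (424,295), and a steel-grey one at (372,260); in the top view these are (420,277), (487,180) and (425,196). The enlarged crop confirms that the middle grey one is the steel caddy, with its nose on the left and its shank on the right. Its shank points roughly to world +x. The pin sticks out towards world -y, ending at top (263,161) and side (322,143).

Next I'll fit poses by silhouette.

```bash
cat > h.py <<'E'
import numpy as np,cv2
from workcell import robot
C={n:robot.calibration(n) for n in("side","top")}
def proj(n,P):
    P=np.atleast_2d(P);T=np.linalg.inv(np.array(C[n]["pose"]));K=np.array(C[n]["mtx"])
    q=(P@T[:3,:3].T+T[:3,3])@K.T
    return q[:,:2]/q[:,2:]
def ray(n,uv):
    T=np.array(C[n]["pose"]);K=np.array(C[n]["mtx"])
    d=T[:3,:3]@np.linalg.solve(K,[uv[0],uv[1],1.]);return T[:3,3],d
def atz(n,uv,z):
    o,d=ray(n,uv);return o+d*(z-o[2])/d[2]
def box(x0,x1,y0,y1,z0,z1):
    return np.array([[x,y,z] for x in(x0,x1) for y in(y0,y1) for z in(z0,z1)],float)/1000
def place(P,x,y,yaw,z=0):
    c,s=np.cos(yaw),np.sin(yaw)
    return P@np.array([[c,s,0],[-s,c,0],[0,0,1]])+[x,y,z]
CAD=[box(-65,65,-35,35,0,71),box(-23,23,-11,11,182,222),box(-25,26,-7,7,169,182),box(12,26,-7,7,71,169),box(-25,-12,-7,7,128,169)]
def sil(n,parts,x,y,yaw,z=0,S=4):
    m=np.zeros((400*S,640*S),np.uint8)
    for p in parts:
        h=cv2.convexHull((((proj(n,place(p,x,y,yaw,z))+.5)*S).astype(np.float32)))
        cv2.fillConvexPoly(m,h.astype(np.int32),1)
    return cv2.resize(m.astype(np.float32),(640,400),interpolation=cv2.INTER_AREA)
def crop(n,name,x0,y0,x1,y1,k,pts=(),f=None):
    f=robot.grab_frame(n) if f is None else f
    im=cv2.resize(f[y0:y1,x0:x1,::-1],None,fx=k,fy=k,interpolation=2)
    for p in pts: cv2.circle(im,(int((p[0]+.5-x0)*k),int((p[1]+.5-y0)*k)),2,(0,255,0),-1)
    cv2.imwrite("pics/"+name,im)
E
python3 - <<'E'
from h import *
from scipy.optimize import minimize
M={}
for n,c in(("side",(372,260)),("top",(425,196))):
    f=robot.grab_frame(n)
    ms=robot.masks_of("caddy",n)
    m=min(ms,key=lambda d:np.hypot((d["rect"][0]+d["rect"][2])/2-c[0],(d["rect"][1]+d["rect"][3])/2-c[1]))
    print(n,m["score"],m["rect"],m["pixels"].sum()); M[n]=m["pixels"].astype(np.float32)
def cost(p):
    return sum(np.abs(sil(n,CAD,*p[:3])-M[n]).sum() for n in M)
best=None
for y0 in(-.3,-.15,0.):
    p0=[.47,-.2,y0]
    r=minimize(cost,p0,method="Nelder-Mead",options=dict(initial_simplex=[p0,[.49,-.2,y0],[.47,-.18,y0],[.47,-.2,y0+.15]],xatol=2e-4,fatol=.5))
    print(r.x,r.fun)
    if best is None or r.fun<best.fun: best=r
p=best.x
for n,b in(("side",(330,200,410,310)),("top",(380,150,460,235))):
    pts=np.vstack([proj(n,place(q,*p)) for q in CAD[:2]+CAD[3:]])
    crop(n,n+"1c.png",*b,6 if n=="top" else 5,pts)
# pin
tip_t,base_t=(263,161.2),(224.8,162.2); tip_s,base_s=(321.7,143.3),(306,133.5)
for a,b in((tip_t,tip_s),(base_t,base_s)):
    o1,d1=ray("top",a);o2,d2=ray("side",b)
    A=np.stack([d1,-d2],1);s=np.linalg.lstsq(A,o2-o1,rcond=None)[0]
    P1,P2=o1+d1*s[0],o2+d2*s[1];print("tri",P1,P2)
for uv in((249,148.6),(251,195.4),(203,197.6)): print(atz("top",uv,.015))
f=robot.grab_frame("top")
for m in robot.masks_of("scale","top")[:2]: print(m["rect"])
E
```

```text
side 0.56 [342.9, 218.6, 400.8, 299.2] 2425
top 0.77 [454.8, 159.8, 521.1, 202.0] 1462
[ 0.52794001 -0.23768772 -0.3946586 ] 3571.75
[ 0.52942425 -0.23450286 -0.3262832 ] 3555.4375
[ 0.52962478 -0.23505555 -0.24566471] 3538.5625
tri [0.5860505  0.17162313 0.22959331] [0.59105959 0.16932576 0.22989594]
tri [0.58194145 0.25880374 0.22691649] [0.57967975 0.25978903 0.22686073]
[0.64550466 0.23913751 0.015     ]
[0.51820887 0.2296721  0.015     ]
[0.50900724 0.35952078 0.015     ]
[191.7, 147.4, 251.7, 199.6]
```

View pics/side1c.png

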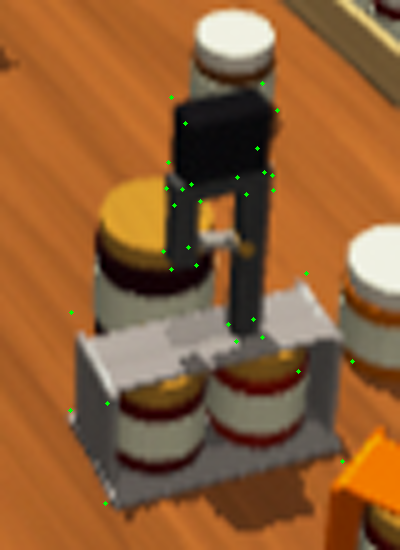

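View pics/top1c.png

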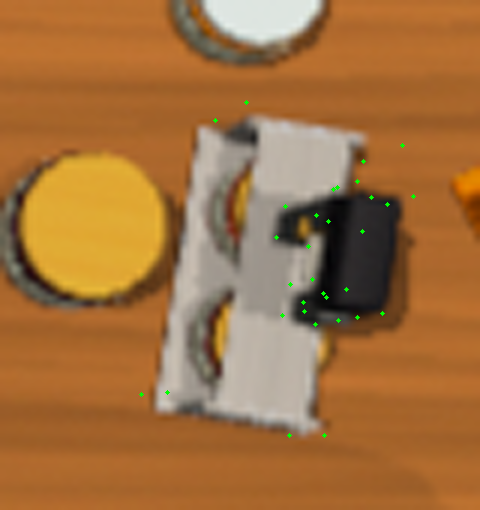

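The network missed the steel caddy in the top view this time and returned the orange one, so that fit is invalid. I'll use hand-picked corners from both crops instead.

```bash
python3 - <<'E'
from h import *
from scipy.optimize import least_squares
S=lambda u,v:(u/5-.5+330,v/5-.5+200); T=lambda u,v:(u/6-.5+380,v/6-.5+150)
obs=[("side",S(70,418),(-65,35,0)),("side",S(115,508),(-65,-35,0)),("side",S(345,453),(65,-35,0)),
("side",S(177,183),(-23,-11,182)),("side",S(268,165),(23,-11,182)),("side",S(174,108),(-23,-11,222)),("side",S(272,100),(23,-11,222)),
("top",T(200,125),(65,35,2)),("top",T(155,408),(-65,35,2)),("top",T(402,200),(23,-11,222)),("top",T(384,313),(-23,-11,222))]
def res(p,full=False):
    r=np.array([proj(n,place(np.array([q])/1000.,*p))[0]-uv for n,uv,q in obs])
    return r if full else r.ravel()
r=least_squares(res,[.47,-.2,-.15],loss="soft_l1");print(r.x);print(np.round(res(r.x,True),1).tolist())
M={}
for n,c in(("side",(372,260)),("top",(425,196))):
    for k in range(3):
        f=robot.grab_frame(n)
        ms=[d for d in robot.masks_of("caddy",n) if np.hypot((d["rect"][0]+d["rect"][2])/2-c[0],(d["rect"][1]+d["rect"][3])/2-c[1])<20]
        if ms: M[n]=ms[0]["pixels"].astype(np.float32);break
from scipy.optimize import minimize
x=r.x
r2=minimize(lambda p:sum(np.abs(sil(n,CAD,*p)-M[n]).sum() for n in M),x,method="Nelder-Mead",options=dict(initial_simplex=[x,x+[.006,0,0],x+[0,.006,0],x+[0,0,.06]],xatol=2e-4,fatol=.5))
print(list(M),r2.x,r2.fun)
for n,b in(("side",(330,200,410,310)),("top",(380,150,460,235))):
    pts=np.vstack([proj(n,place(q,*r.x)) for q in CAD[:2]+CAD[3:]])
    crop(n,n+"2c.png",*b,6 if n=="top" else 5,pts)
st=robot.state();print(st["clock"])
crop("top","top2s.png",215,145,275,180,13)
crop("side","side2s.png",285,115,335,200,7)
E
python3 -c "
import cv2,numpy as np
a=cv2.imread('pics/side2c.png');b=cv2.imread('pics/top2c.png')
c=np.zeros((550,890,3),np.uint8);c[:550,:400]=a;c[:510,405:885]=b;cv2.imwrite('pics/c2.png',cv2.resize(c,(800,494)))"
```

```text
[ 0.52874099 -0.23274896 -0.15274112]
[[-1.1, -0.2], [-0.8, 0.0], [-1.0, -0.7], [0.9, 1.3], [0.1, 1.1], [2.1, 3.2], [0.2, 1.0], [-0.6, 0.1], [-1.1, -0.3], [0.1, -0.9], [-0.3, 0.2]]
['side', 'top'] [ 0.52980083 -0.23326984 -0.12606991] 529.375
1.3
```

View pics/c2.png

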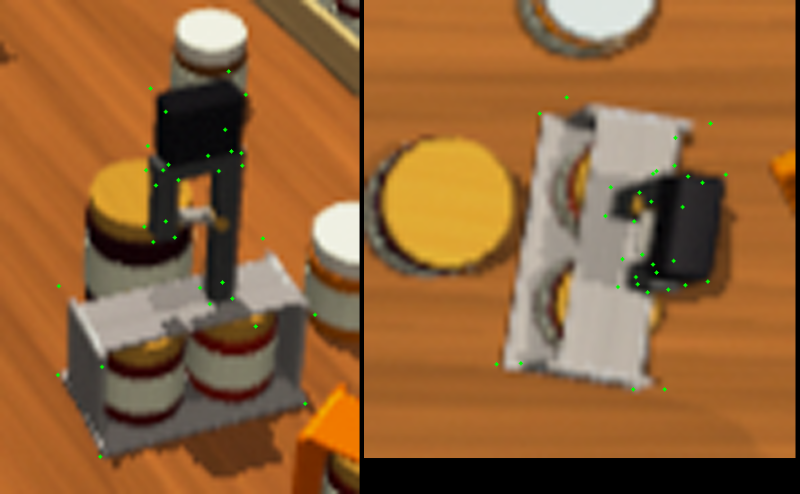

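View pics/top2s.png

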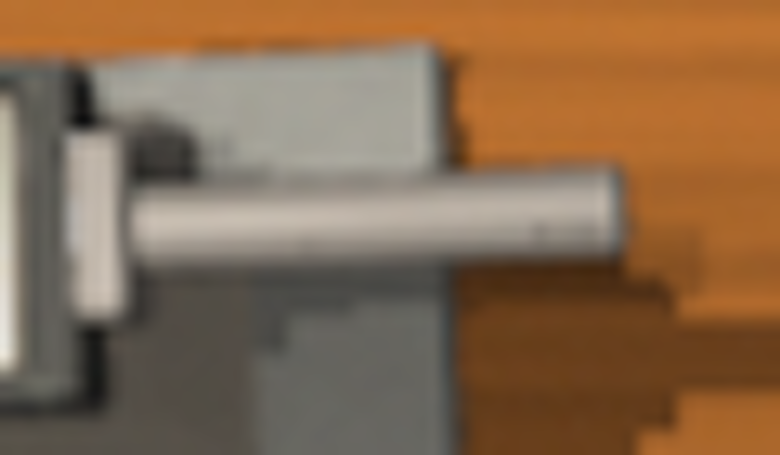

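View pics/side2s.png

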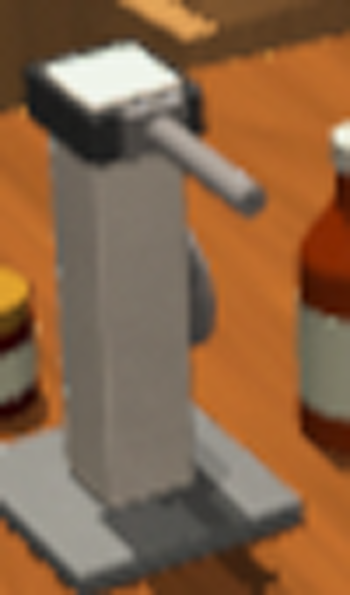

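The steel caddy is at about (0.529, -0.233), yaw about -0.14. The scale's yaw is about 0.072, with the pin axis near x 0.584 and y 0.21, and z about 0.228. The triangulated pin tip agrees with the position predicted from the base. Now I'll approach above the grip with the jaws along caddy x.

```bash
python3 -m handwheel '[0,0,0.6,-0.25,0.25,-0.07,-1, 0,0,1.395,-0.582,0.575,-0.07,-1, 0,0,1.395,-0.582,0.575,-0.07,-1, 0,0,1.395,-0.582,0.575,-0.07,-1, 0,0,1.395,-0.582,0.575,-0.07,-1, 0,0,1.395,-0.582,0.575,-0.07,-1, 0,0,1.395,-0.582,0.575,-0.07,-1, 0,0,1.395,-0.582,0.575,-0.07,-1, 0,0,1.395,-0.582,0.575,-0.07,-1, 0,0,1.395,-0.582,0.575,-0.07,-1, 0,0,1.395,-0.582,0.575,-0.07,-1, 0,0,1.395,-0.582,0.575,-0.07,-1]' 50
cat >> h.py <<'E'
def todo(x,y,z,yaw):
    from scipy.spatial.transform import Rotation as R
    s=robot.state();r=R.from_quat(s["tcp_rot"]);t=R.from_euler("z",yaw)*R.from_quat([1,0,0,0])
    print("t",s["clock"],"pos",np.round(s["eef_pos"],4),"gap",round(s["finger_gap"],3),"F",np.round(s["contact_force"],2),"M",np.round(s["wrist_torque"],2))
    print("row",np.round((r.inv()*t).as_rotvec(),4),np.round(r.inv().apply(np.array([x,y,z])-s["eef_pos"]),4))
E
python3 -c "
from h import *
todo(.529,-.233,.30,-.14)"
```

```text
clock: 2.9
eef_pos: [0.4976, -0.171, 0.2961]
tcp_rot: [0.998, -0.07, 0.0, 0.0]
contact_force: [0.0, 1.3, -0.1]
finger_gap: 0.999
t 2.9 pos [ 0.4976 -0.171   0.2961] gap 0.999 F [ 0.04  1.31 -0.1 ] M [ 0.05 -0.03  0.01]
row [ 0.     -0.0004 -0.0004] [ 0.0398  0.057  -0.0039]
```

```bash
python3 -m handwheel '[0,0,0,0.04,0.057,-0.004,-1,0,0,0,0.04,0.057,-0.004,-1,0,0,0,0.04,0.057,-0.004,-1]' 
python3 -c "
from h import *
todo(.529,-.233,.187,-.14)
crop('top','top3.png',370,140,530,260,5)
crop('side','side3.png',300,150,460,310,4)"
```

```text
clock: 3.28
eef_pos: [0.5285, -0.2308, 0.2995]
tcp_rot: [0.998, -0.07, -0.0, -0.0]
contact_force: [0.5, 0.2, 0.4]
finger_gap: 1.001
t 3.275 pos [ 0.5285 -0.2308  0.2995] gap 1.001 F [0.46 0.19 0.42] M [-0.03  0.03 -0.02]
row [-0.0005  0.0006 -0.0003] [0.0008 0.0021 0.1125]
```

View pics/top3.png

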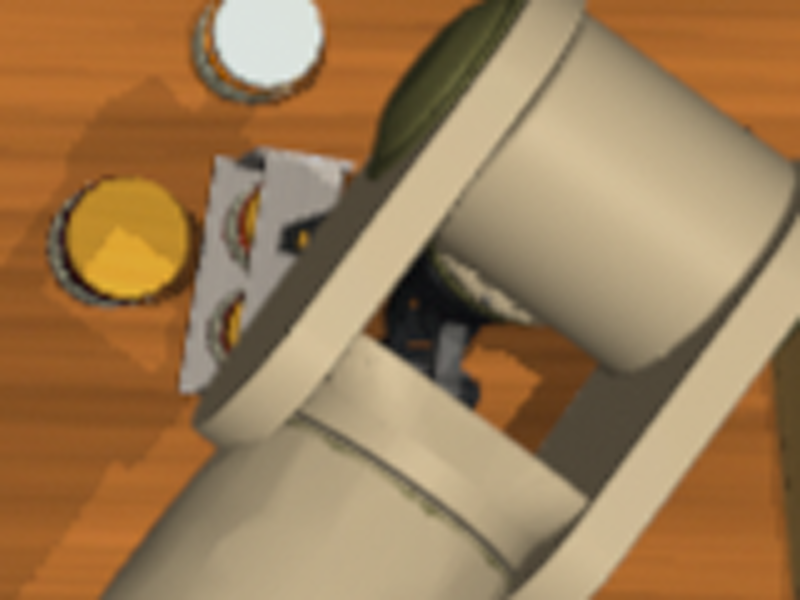

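View pics/side3.png

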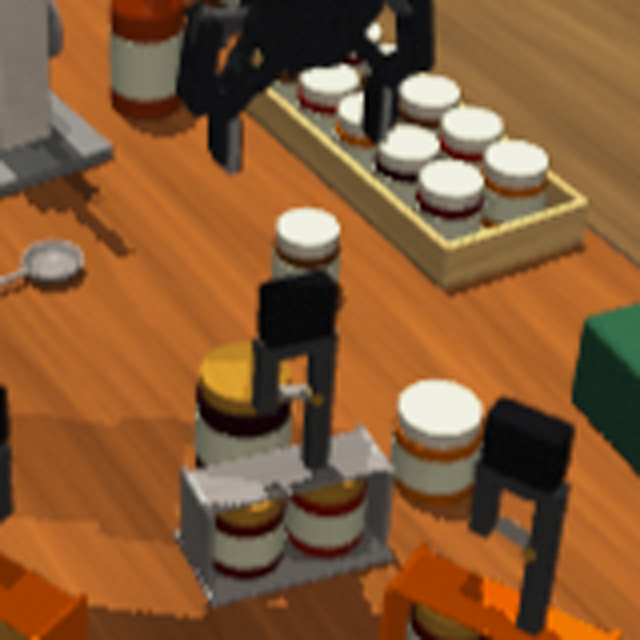

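The jaws straddle the grip; in the side crop the tips are at (230,160) and (378,130), over the grip at (298,308). I'll descend.

```bash
python3 -m handwheel '[0,0,0,0,0,0.05,-1,0,0,0,0,0,0.08,-1,0,0,0,0,0,0.10,-1,0,0,0,0,0,0.112,-1,0,0,0,0,0,0.112,-1]' 
python3 -c "
from h import *
todo(.529,-.233,.187,-.14)
crop('side','side4.png',320,170,440,310,4)"
```

```text
clock: 4.0
eef_pos: [0.5285, -0.2303, 0.1879]
tcp_rot: [0.998, -0.07, -0.0, -0.0]
contact_force: [0.9, -0.3, 0.5]
finger_gap: 1.001
t 4.0 pos [ 0.5285 -0.2303  0.1879] gap 1.001 F [ 0.92 -0.28  0.49] M [ 0.04  0.   -0.02]
row [-0.0002  0.0003  0.0007] [0.0008 0.0026 0.0009]
```

View pics/side4.png

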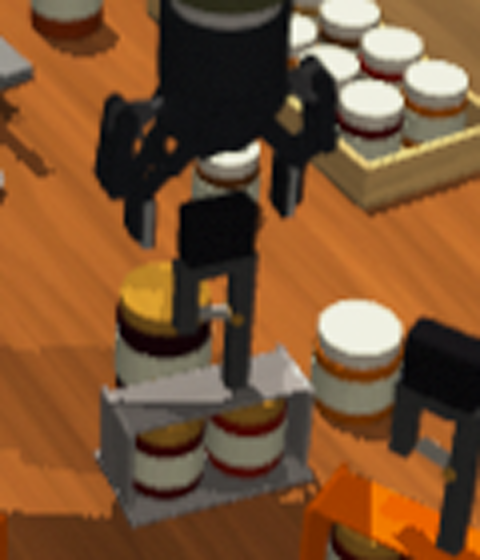

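```bash
python3 -m handwheel '[0,0,0,0,0.002,0,1,0,0,0,0,0.002,0,1,0,0,0,0,0.002,0,1,0,0,0,0,0.002,0,1,0,0,0,0,0.002,0,1,0,0,0,0,0.002,0,1,0,0,0,0,0.002,0,1]' 60
python3 -c "
from h import *
todo(.529,-.233,.187,-.14)
crop('side','side5.png',320,170,440,310,4)"
```

```text
clock: 4.92
eef_pos: [0.5288, -0.2332, 0.1886]
tcp_rot: [0.998, -0.07, 0.001, 0.0]
contact_force: [1.5, -0.7, 5.3]
finger_gap: 0.53
t 4.925 pos [ 0.5288 -0.2332  0.1886] gap 0.53 F [ 1.48 -0.72  5.29] M [-0.04 -0.05 -0.02]
row [ 0.0007 -0.0015 -0.    ] [ 0.0002 -0.0002  0.0016]
```

View pics/side5.png

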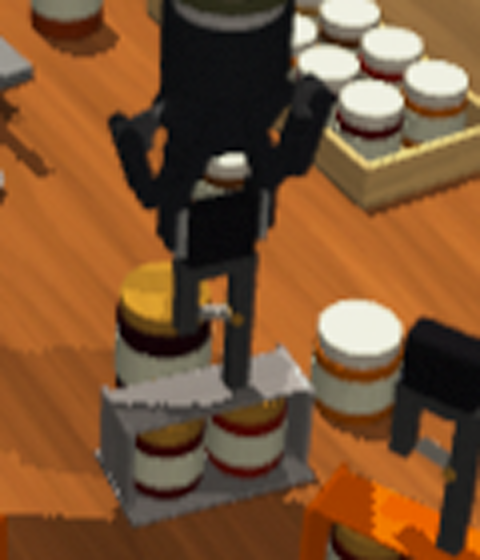

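Gap 0.53 ≈ 45 mm, so the grip block is held. Lifting.

```bash
python3 -m handwheel '[0,0,0,0,0,-0.03,1,0,0,0,0,0,-0.08,1,0,0,0,0,0,-0.128,1,0,0,0,0,0,-0.128,1,0,0,0,0,0,-0.128,1]' 
python3 -c "
from h import *
todo(.591,.11,.3166,.072)
crop('side','side6.png',300,130,460,310,3)"
```

```text
clock: 5.6
eef_pos: [0.5279, -0.2326, 0.3137]
tcp_rot: [0.998, -0.07, -0.002, -0.001]
contact_force: [0.4, 0.1, -4.7]
finger_gap: 0.527
t 5.6 pos [ 0.5279 -0.2326  0.3137] gap 0.527 F [ 0.45  0.05 -4.74] M [0.04 0.08 0.01]
row [-0.0022  0.0033 -0.212 ] [ 0.0147 -0.3481 -0.0023]
```

View pics/side6.png

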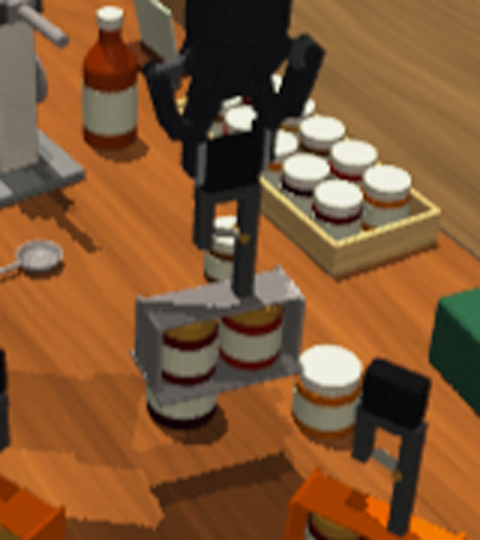

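```bash
python3 -m handwheel '[0,0,-0.03,0.002,-0.03,-0.002,1,0,0,-0.07,0.005,-0.08,-0.003,1,0,0,-0.11,0.007,-0.14,-0.003,1,0,0,-0.15,0.01,-0.2,-0.003,1,0,0,-0.18,0.012,-0.26,-0.003,1,0,0,-0.2,0.014,-0.31,-0.003,1,0,0,-0.212,0.0147,-0.34,-0.003,1,0,0,-0.212,0.0147,-0.348,-0.003,1,0,0,-0.212,0.0147,-0.348,-0.003,1,0,0,-0.212,0.0147,-0.348,-0.003,1]'
python3 - <<'E'
from h import *
todo(.591,.11,.3166,.072)
for n,b,k in(("side",(270,90,400,240),4),("top",(190,110,320,210),6)):
    p=[proj(n,q)[0] for q in([.5866,.1706,.228],[.5838,.2095,.228])]
    print(n,p); crop(n,n+"7.png",*b,k,p)
E
```

```text
clock: 6.9
eef_pos: [0.5914, 0.1085, 0.3184]
tcp_rot: [0.999, 0.035, -0.0, 0.0]
contact_force: [0.2, -0.5, -4.0]
finger_gap: 0.525
t 6.9 pos [0.5914 0.1085 0.3184] gap 0.525 F [ 0.21 -0.52 -3.97] M [0.02 0.03 0.01]
row [ 0.0003  0.0009 -0.0014] [-0.0003 -0.0015  0.0018]
side [array([320.23891788, 143.99761784]), array([313.93380273, 139.14987879])]
top [array([263.54735194, 161.05718278]), array([246.40388969, 161.86213581])]
```

View pics/side7.png

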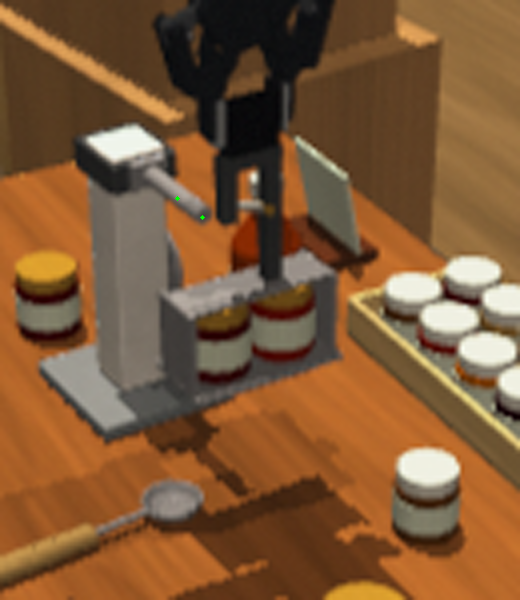

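View pics/top7.png

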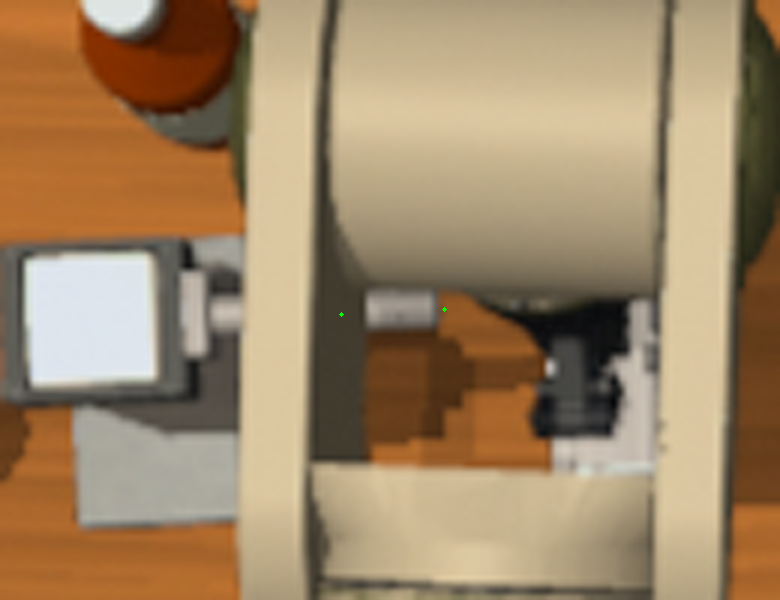

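The caddy hangs just off the pin's free end, with the pin tip at side px (321,143). I'll overlay the caddy model at its believed pose to check relative alignment.

```bash
cat >> h.py <<'E'
def ov(name,x,y,yaw,z,box,k,tip=(.5866,.1706,.230)):
    f=robot.grab_frame("side");im=cv2.resize(f[box[1]:box[3],box[0]:box[2],::-1],None,fx=k,fy=k,interpolation=2)
    for p in CAD:
        h=cv2.convexHull(proj("side",place(p,x,y,yaw,z)).astype(np.float32))[:,0]
        cv2.polylines(im,[((h+.5-box[:2])*k).astype(np.int32)],True,(0,255,255),1)
    yv=np.array([-np.sin(yaw),np.cos(yaw),0])
    for t in(0,.039,.078):
        q=(proj("side",np.array(tip)+yv*t)[0]+.5-box[:2])*k;cv2.circle(im,tuple(q.astype(int)),2,(0,255,0),-1)
    cv2.imwrite("pics/"+name,im)
E
python3 - <<'E'
from h import *
ov("side8.png",.5914,.1085,.072,.1298,(290,100,370,200),7)
E
```

```text
(no output)
```

View pics/side8.png

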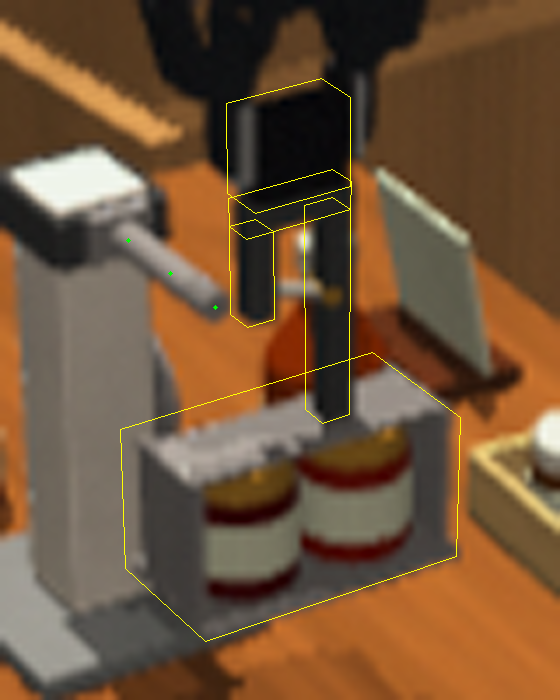

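The model and image agree to about 1 px, and the pin axis is maybe 1 mm higher (z about 0.231). The pin sits in the free gap z 79–120, so I'll slide on along the pin.

```bash
python3 -m handwheel '[0,0,0,0,-0.015,-0.001,1,0,0,0,0,-0.035,-0.001,1,0,0,0,0.0005,-0.055,-0.001,1,0,0,0,0.001,-0.07,-0.001,1,0,0,0,0.001,-0.07,-0.001,1,0,0,0,0.001,-0.07,-0.001,1]'
python3 - <<'E'
from h import *
todo(.585,.2095,.3196,.072)
s=robot.state()["eef_pos"]
ov("side9.png",s[0],s[1],.072,s[2]-.1886,(280,90,360,190),7)
E
```

```text
clock: 7.8
eef_pos: [0.5875, 0.1792, 0.3198]
tcp_rot: [0.999, 0.036, -0.0, 0.0]
contact_force: [0.2, 0.1, -4.8]
finger_gap: 0.535
t 7.8 pos [0.5875 0.1792 0.3198] gap 0.535 F [ 0.24  0.1  -4.83] M [-0.01  0.02 -0.02]
row [ 0.0004  0.0001 -0.0002] [-0.0004 -0.0304  0.0002]
```

View pics/side9.png

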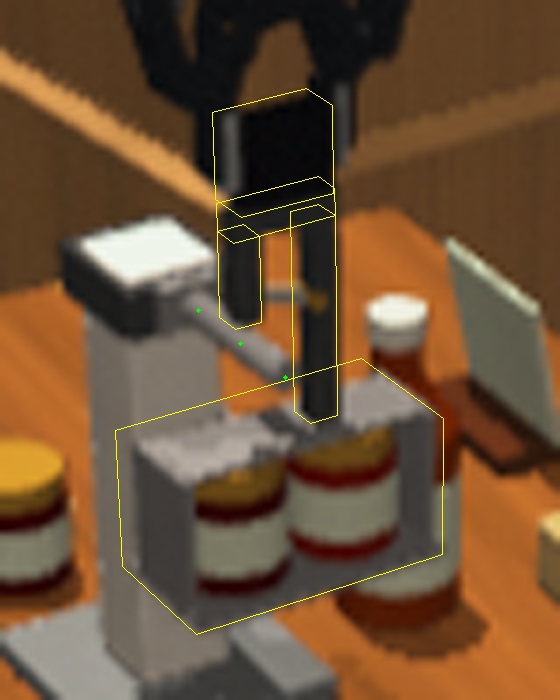

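```bash
python3 -m handwheel '[0,0,0,0,-0.015,0,1,0,0,0,0,-0.028,0,1,0,0,0,0,-0.028,0,1,0,0,0,0,-0.028,0,1]'
python3 - <<'E'
from h import *
todo(.585,.2095,.3196,.072)
s=robot.state()["eef_pos"]
ov("side10.png",s[0],s[1],.072,s[2]-.1886,(280,90,350,180),8,tip=(.5875,.1706,.231))
# front-face pocket edges at hook front (y=-7): 
for z in(.1,.12):
  q=proj("side",place(np.array([[-.012,-.007,z],[.0,-.007,z],[.012,-.007,z]]),s[0],s[1],.072,s[2]-.1886)); print(np.round((q+.5-[280,90])*8).tolist())
E
```

```text
clock: 8.35
eef_pos: [0.5854, 0.2074, 0.3198]
tcp_rot: [0.999, 0.036, -0.0, 0.0]
contact_force: [0.0, 0.3, -4.0]
finger_gap: 0.528
t 8.35 pos [0.5854 0.2074 0.3198] gap 0.528 F [ 0.03  0.27 -4.02] M [ 0.06  0.01 -0.03]
row [0.0003 0.0001 0.0002] [-0.0003 -0.0021  0.0002]
[[264.0, 406.0], [290.0, 398.0], [317.0, 390.0]]
[[262.0, 359.0], [289.0, 352.0], [316.0, 344.0]]
```

View pics/side10.png

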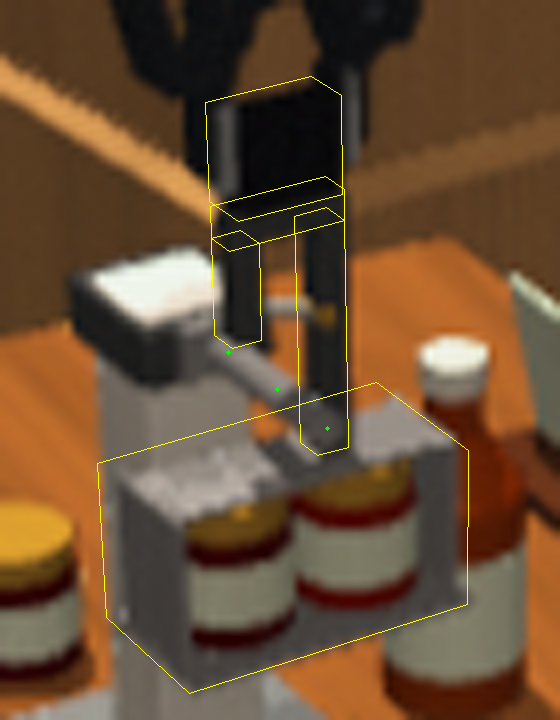

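The pin axis is at about (0.5847, 0.231) at the mark, with the hook centre within about 1 mm of it. The pin is in the gap, so I'll descend stepwise while watching the force. Free weight reads about -4.5 N.

```bash
python3 -m handwheel '[0,0,0,0,-0.002,0.008,1,0,0,0,0,-0.002,0.014,1,0,0,0,0,-0.002,0.018,1,0,0,0,0,-0.002,0.018,1]'; python3 -m handwheel '[0,0,0,0,0,0.003,1,0,0,0,0,0,0.006,1,0,0,0,0,0,0.006,1]';python3 -m handwheel '[0,0,0,0,0,0.003,1,0,0,0,0,0,0.006,1,0,0,0,0,0,0.006,1]'
```

```text
clock: 8.9
eef_pos: [0.5852, 0.2093, 0.3015]
tcp_rot: [0.999, 0.036, -0.0, 0.0]
contact_force: [-0.1, -0.2, -4.9]
finger_gap: 0.527
clock: 9.28
eef_pos: [0.5852, 0.2094, 0.2955]
tcp_rot: [0.999, 0.036, -0.0, 0.0]
contact_force: [0.2, -0.3, -4.0]
finger_gap: 0.53
clock: 9.65
eef_pos: [0.5853, 0.2094, 0.2899]
tcp_rot: [0.999, 0.036, 0.0, -0.0]
contact_force: [-0.7, -0.7, -2.0]
finger_gap: 0.532
```

```bash
for i in 1 2; do python3 -m handwheel '[0,0,0,0,0,0.003,1,0,0,0,0,0,0.005,1,0,0,0,0,0,0.005,1]'; done
python3 - <<'E'
from h import *
s=robot.state()["eef_pos"]
ov("side11.png",s[0],s[1],.072,s[2]-.1886,(280,90,350,180),8,tip=(.5875,.1706,.231))
E
```

```text
clock: 10.02
eef_pos: [0.5854, 0.2094, 0.2856]
tcp_rot: [0.999, 0.036, 0.001, -0.0]
contact_force: [-2.3, 0.6, 4.6]
finger_gap: 0.528
clock: 10.4
eef_pos: [0.586, 0.2095, 0.2809]
tcp_rot: [0.999, 0.036, 0.002, -0.0]
contact_force: [0.0, -0.2, 6.1]
finger_gap: 0.529
```

View pics/side11.png

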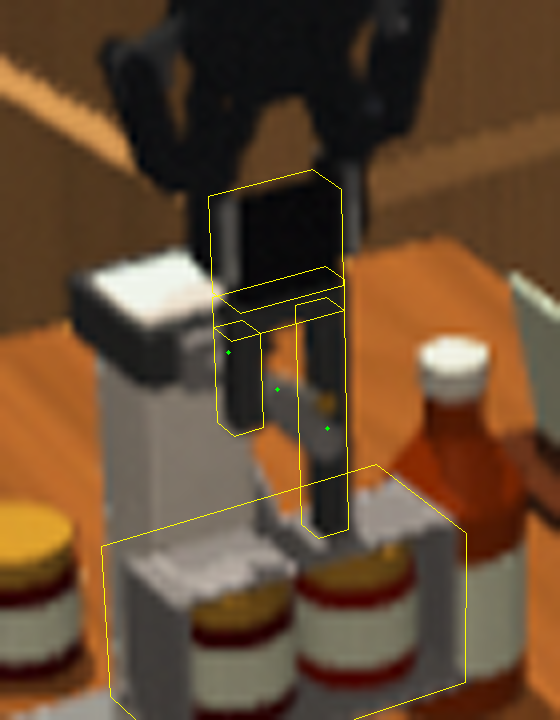

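```bash
for i in 1 2 3; do python3 -m handwheel '[0,0,0,0,0,0.0015,1,0,0,0,0,0,0.003,1,0,0,0,0,0,0.003,1]'; done
```

```text
clock: 10.82
eef_pos: [0.5863, 0.2095, 0.2782]
tcp_rot: [0.999, 0.036, 0.002, -0.0]
contact_force: [2.4, -0.2, 7.3]
finger_gap: 0.527
clock: 11.2
eef_pos: [0.5867, 0.2095, 0.2752]
tcp_rot: [0.999, 0.036, 0.003, -0.0]
contact_force: [4.6, 0.1, 6.7]
finger_gap: 0.53
clock: 11.58
eef_pos: [0.5868, 0.2094, 0.2721]
tcp_rot: [0.999, 0.036, 0.003, -0.0]
contact_force: [5.6, 1.0, 6.0]
finger_gap: 0.525
```

```bash
for i in 1 2 3; do python3 -m handwheel '[0,0,0,0,0,0.002,1,0,0,0,0,0,0.004,1,0,0,0,0,0,0.004,1]'; done
python3 - <<'E'
from h import *
s=robot.state()["eef_pos"]
ov("side12.png",s[0],s[1],.072,s[2]-.1886,(280,100,350,190),8,tip=(.5875,.1706,.231))
E
```

```text
clock: 11.95
eef_pos: [0.5868, 0.2094, 0.2676]
tcp_rot: [0.999, 0.036, 0.003, -0.0]
contact_force: [6.4, 0.5, 2.9]
finger_gap: 0.528
clock: 12.32
eef_pos: [0.5866, 0.2094, 0.2632]
tcp_rot: [0.999, 0.036, 0.002, -0.0]
contact_force: [5.8, -0.3, 2.0]
finger_gap: 0.532
clock: 12.7
eef_pos: [0.5865, 0.2093, 0.2582]
tcp_rot: [0.999, 0.036, 0.001, -0.0]
contact_force: [7.2, 0.3, -4.0]
finger_gap: 0.529
```

View pics/side12.png

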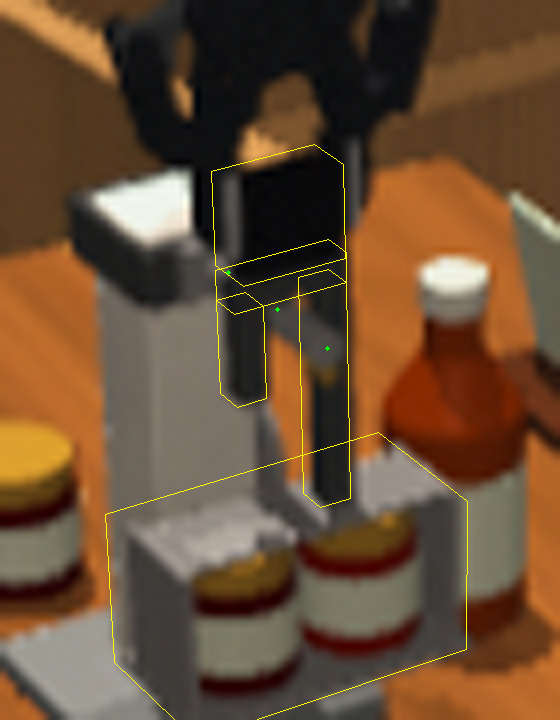

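```bash
for i in 1 2; do python3 -m handwheel '[0,0,0,0,0,0.001,1,0,0,0,0,0,0.002,1,0,0,0,0,0,0.002,1]'; done
```

```text
clock: 13.12
eef_pos: [0.5851, 0.2094, 0.2563]
tcp_rot: [0.999, 0.036, -0.001, 0.0]
contact_force: [-0.3, -0.4, -4.0]
finger_gap: 0.531
clock: 13.5
eef_pos: [0.5853, 0.2094, 0.2549]
tcp_rot: [0.999, 0.036, -0.0, -0.0]
contact_force: [-0.4, 0.5, -2.8]
finger_gap: 0.528
```

The sideways force has gone and the crown is starting to bear, so the latch has flipped shut. Quick look, then the tug.

```bash
python3 -c "
from h import *
crop('side','side13.png',285,110,345,190,8)"; python3 -m handwheel '[0,0,0,0,0,-0.005,1,0,0,0,0,0,-0.01,1,0,0,0,0,0,-0.013,1,0,0,0,0,0,-0.013,1,0,0,0,0,0,-0.013,1]'; python3 -m handwheel '[0,0,0,0,0,-0.002,1,0,0,0,0,0,-0.002,1,0,0,0,0,0,-0.002,1]'
```

```text
clock: 14.18
eef_pos: [0.5852, 0.2094, 0.2677]
tcp_rot: [0.999, 0.036, -0.0, 0.0]
contact_force: [0.7, 0.5, -4.8]
finger_gap: 0.527
clock: 14.55
eef_pos: [0.5853, 0.2094, 0.2698]
tcp_rot: [0.999, 0.036, -0.0, -0.0]
contact_force: [-0.7, 0.3, -4.5]
finger_gap: 0.53
```

View pics/side13.png

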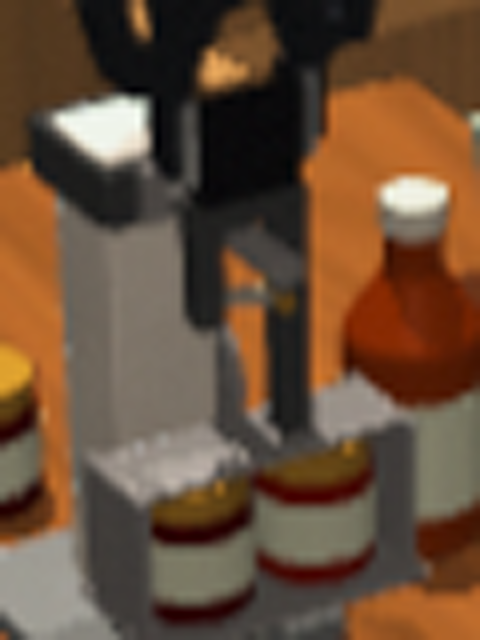

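The latch lies level across the mouth, at (262,296) in the crop, with the pin above it at (270,255). Now the tug.

```bash
for i in 1 2; do python3 -m handwheel '[0,0,0,0,0,-0.0015,1,0,0,0,0,0,-0.0015,1,0,0,0,0,0,-0.0015,1]'; done
```

```text
clock: 14.92
eef_pos: [0.5853, 0.2094, 0.2712]
tcp_rot: [0.999, 0.036, -0.0, 0.0]
contact_force: [-0.3, 0.3, -5.2]
finger_gap: 0.527
clock: 15.3
eef_pos: [0.5853, 0.2094, 0.2726]
tcp_rot: [0.999, 0.036, -0.0, 0.0]
contact_force: [0.2, 0.3, -8.6]
finger_gap: 0.527
```

```bash
python3 -m handwheel '[0,0,0,0,0,-0.0008,1,0,0,0,0,0,-0.0008,1,0,0,0,0,0,-0.0008,1,0,0,0,0,0,-0.0008,1]'; python3 -c "
from h import *
todo(.5853,.2094,.2532,.072)
crop('side','side14.png',285,110,345,190,8)"
```

```text
clock: 15.8
eef_pos: [0.5852, 0.2094, 0.2735]
tcp_rot: [0.999, 0.036, -0.0, 0.0]
contact_force: [0.2, -0.0, -10.5]
finger_gap: 0.529
t 15.8 pos [0.5852 0.2094 0.2735] gap 0.529 F [ 1.900e-01 -1.000e-02 -1.054e+01] M [0.   0.02 0.01]
row [0.     0.0004 0.    ] [ 0.0001 -0.      0.0203]
```

View pics/side14.png

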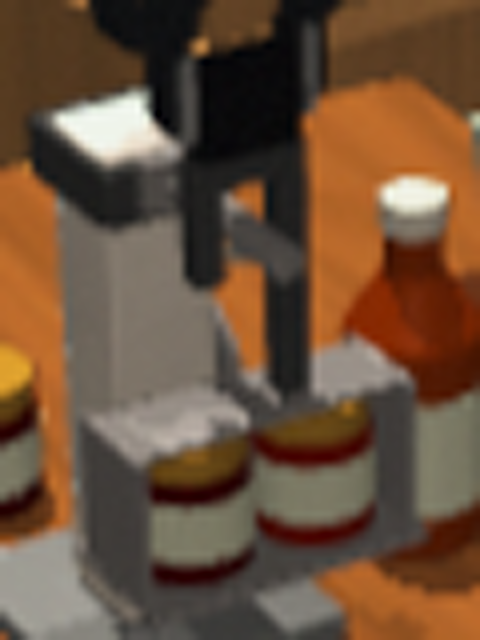

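The tug shows about 5.8 N, held. Lowering until the pin carries the weight (Fz about 0).

```bash
python3 -m handwheel '[0,0,0,0,0,0.006,1,0,0,0,0,0,0.012,1,0,0,0,0,0,0.017,1,0,0,0,0,0,0.0195,1,0,0,0,0,0,0.0195,1,0,0,0,0,0,0.0195,1]'; python3 -m handwheel '[0,0,0,0,0,0,1,0,0,0,0,0,0,1]'
```

```text
clock: 16.6
eef_pos: [0.5853, 0.2094, 0.2545]
tcp_rot: [0.999, 0.036, 0.0, -0.0]
contact_force: [0.1, 0.9, -2.1]
finger_gap: 0.526
clock: 16.85
eef_pos: [0.5853, 0.2094, 0.2543]
tcp_rot: [0.999, 0.036, 0.0, -0.0]
contact_force: [-0.1, 0.4, -1.2]
finger_gap: 0.53
```

```bash
python3 -m handwheel '[0,0,0,0,0,0.0006,1,0,0,0,0,0,0.0006,1,0,0,0,0,0,0.0006,1]' 20; python3 -m handwheel '[0,0,0,0,0,0,-0.1,0,0,0,0,0,0,-0.2,0,0,0,0,0,0,-0.3,0,0,0,0,0,0,-0.5,0,0,0,0,0,0,-0.8,0,0,0,0,0,0,-1,0,0,0,0,0,0,-1,0,0,0,0,0,0,-1]'; python3 -c "
from h import *
crop('side','side15.png',270,90,360,190,7)"
```

```text
clock: 17.23
eef_pos: [0.5853, 0.2094, 0.2537]
tcp_rot: [0.999, 0.036, 0.0, -0.0]
contact_force: [-1.2, 0.2, -2.0]
finger_gap: 0.532
clock: 18.23
eef_pos: [0.5853, 0.2094, 0.2535]
tcp_rot: [0.999, 0.036, -0.0, -0.0]
contact_force: [-0.6, 0.5, 0.5]
finger_gap: 1.001
```

View pics/side15.png

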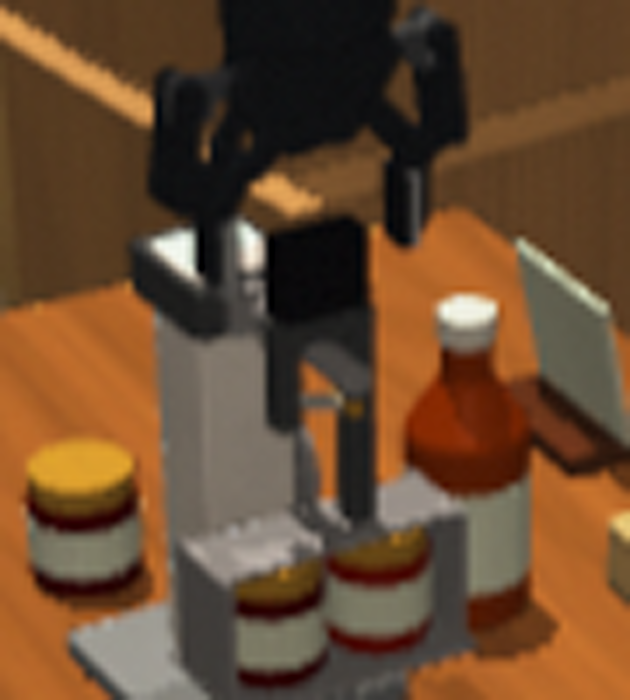

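The fingers are open and clear of the grip, and the caddy hangs upright with the latch shut below the pin at crop (325,400). Retreating straight up.

```bash
python3 -m handwheel '[0,0,0,0,0,-0.02,-1,0,0,0,0,0,-0.06,-1,0,0,0,0,0,-0.1,-1,0,0,0,0,0,-0.12,-1,0,0,0,0,0,-0.12,-1,0,0,0,0,0,-0.12,-1,0,0,0,0,0,-0.12,-1,0,0,0,0,0,-0.12,-1,0,0,0,0,0,-0.12,-1,0,0,0,0,0,-0.12,-1,0,0,0,0,0,-0.12,-1,0,0,0,0,0,-0.12,-1]'; python3 -c "
from h import *
a=robot.grab_frame('side').astype(int)
ov('side16.png',.5853,.2094,.072,.0645,(270,110,350,200),7,tip=(.5875,.1706,.226))
for i in range(8): robot.grab_frame('top')
b=robot.grab_frame('side').astype(int);print(np.abs(a-b).max())
crop('side','side16f.png',0,0,640,400,1.2)
todo(.5853,.2094,.37,.072)"
```

```text
clock: 19.77
eef_pos: [0.5853, 0.2094, 0.3736]
tcp_rot: [0.999, 0.036, 0.0, 0.0]
contact_force: [0.9, -0.2, -0.9]
finger_gap: 0.997
45
t 20.375 pos [0.5853 0.2094 0.3735] gap 1.002 F [-0.33 -0.03 -0.56] M [-0.02 -0.06  0.03]
row [0. 0. 0.] [-0.      0.      0.0035]
```

View pics/side16.png

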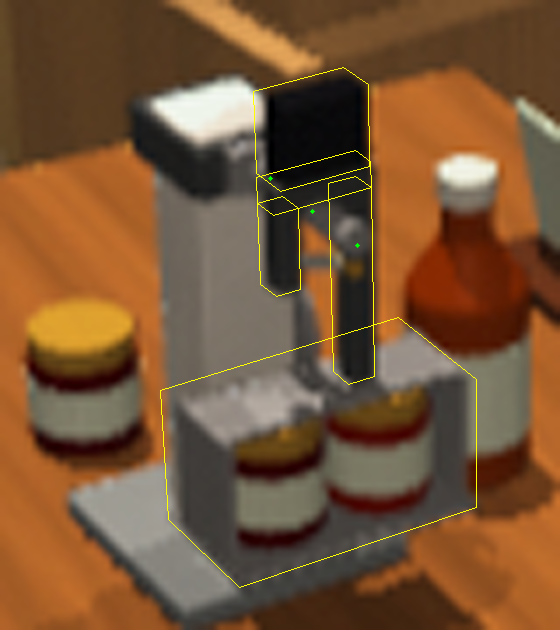

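View pics/side16f.png

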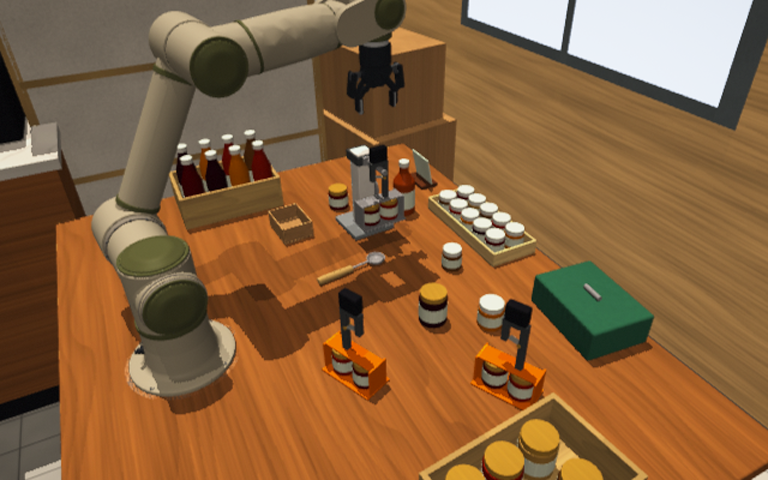

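The caddy hangs upright and the bystanders are where they were. The frame difference of 45 needs locating in case the caddy is still swinging.

```bash
for k in 1 2; do python3 -m handwheel '[0,0,0,0,0,0,-1,0,0,0,0,0,0,-1,0,0,0,0,0,0,-1,0,0,0,0,0,0,-1,0,0,0,0,0,0,-1,0,0,0,0,0,0,-1,0,0,0,0,0,0,-1,0,0,0,0,0,0,-1]' >/dev/null; python3 -c "
from h import *
a=robot.grab_frame('side').astype(int)
for i in range(3): robot.grab_frame('top')
b=robot.grab_frame('side').astype(int);d=np.abs(a-b).max(2);print(d.max(),np.argwhere(d>20)[:,::-1].tolist()[:10],'caddy',d[115:195,285:345].max())
print(robot.state()['clock'])
crop('side','side17_%d.png'%int(robot.state()['clock']),285,110,345,190,7)"; done; ls pics | grep 17_
```

```text
45 [[317, 301], [316, 302], [317, 302], [314, 303], [315, 303], [316, 303], [313, 304], [314, 304], [315, 304], [313, 305]] caddy 5
21.625
45 [[275, 282], [317, 301], [317, 302], [314, 303], [315, 303], [313, 304], [314, 304], [315, 304], [313, 305], [312, 306]] caddy 13
22.925
side17_21.png
side17_22.png
```

The differences are flicker at the orange look-alike, around (315,303). The hanging caddy's region is stable. Handing in.

View pics/side17_22.png

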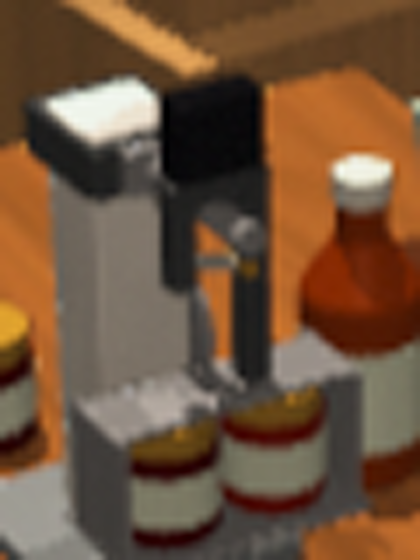

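```bash
python3 -c "
from workcell import robot
print(robot.finish_job()); print(robot.state()['clock'])"
```

```text
the job is handed in; nothing more can be done
None
the job is handed in; nothing more can be done
```

The steel caddy now hangs still and upright from the scale's pin, latch shut, and the gripper has let go and moved clear. I handed the job in at about 23 s on the robot's clock; no verdict was reported.

- **Hooking on:** I gripped it at the black block and slid the free gap over the pin. I then pushed down in small steps with about 12 N of push at most. The sideways force from the latch dropped to zero and the picture showed the latch lying level behind the pin.
- **Tug:** I pulled up with about 5.8 N for roughly 0.4 s, and the latch held.
- **Last checks:** The pictures show the latch shut under the pin and the caddy barely changing between frames. The other things on the counter look where they were, though I compared those by eye only.
- **What failed or disagreed:**
  - The network once returned an orange look-alike as the caddy in the top view, so I used hand-picked corners instead.
  - The pin's height came out at 0.231 m from the pictures but about 0.228 m by feel.
  - The last frame comparison flickered around an orange look-alike, which I had not touched.
  - The pin's deflection was not read directly. It is about 2.3 mm from the caddy's weight of roughly 4.6 N.

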